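Aim the sensor carriage on the curved rail of an optical bench

ROBOT

A 6-joint arm with a two-finger parallel gripper is mounted at the origin on the work surface. World frame = base frame: x ahead of the robot, y to its left, z up, the work surface at z = 0. Lengths are in m, angles in rad, forces in N, time in s.
With the tool pointing down it reaches from about 0.25 to 0.725 m from the base axis. Payload 4 kg.
Tool frame: the origin (TCP) lies at the very end of the fingers, on their centre line; the grasp point (between the pads) lies 19 mm behind it; z points along the fingers, y is the line along which they close (so a half turn about z gives the same grasp; the last joint's range is limited). The gripper opens to 85 mm and grips with 20 to 120 N. Pads are 22 mm wide; open, the fingers measure 114 mm over their backs; the gripper's body (76 mm by 85 mm) begins 54 mm behind the grasp point. The pads swing forward as they close: fully open they stand 13 mm farther back than shut.
Start: joints at [1.17, 0.241, 0.005, 1.335, 0, 1.571], TCP at [0.195, 0.46, 0.231] pointing down, gripper open.
Joint ranges: [-2.72, 2.72], [-1.05, 1.87], [-1.09, 1.28], [-1.99, 2.15], [-1.42, 1.44], [-3.14, 3.14]. Speed limits (rad/s): [2.79, 2.79, 3.14, 3.14, 3.14, 3.14].

INTERFACE

Orientations are given as a unit quaternion [x, y, z, w].
In Python, from workcell import bot gives the robot as it stands.
- The arm moves only by the tool carry_out, never from a script. Its argument "increments" is one flat list of numbers, 5 for each row, row after row: the finger opening in cm, from 0 to 8.54, then the shift along the tool's x, y, z in cm, then the turn about the tool's z in rad. A call has exactly 5 rows; each row shifts and turns the commanded pose from where the row before left it, along the tool's axes as they then stand; what a row does not reach is not made up. A row lasts 1/8 s, in which the tool goes at most 62.5 mm and 10.7 degrees, less where a joint would pass 70% of its speed; a pose out of reach is approached as far as the arm can. A call with a gripper value outside its range is refused whole. The fingers move at their own pace and stop on an object; the grip force is fixed at half the most. Time passes only in rows, so rows that do not move let the fingers close, or fill a call up. It gives the time, the measured TCP pose, the force, the opening and the grip force at its end, in the units of the state.
- bot.get_obs(): the state, without advancing time (a new reading comes with each control period).
- bot.camera(name): name is "side" or "top" or "wrist"; returns a dict with "pixels" (420x560x3 uint8, blue, green, red), "range_z" (420x560 float32, m along the optical axis (not along the pixel's ray), 0 where there is no reading), "mtx" (3x3 intrinsics, pixels), "eye" and "attitude" of the camera in the world. Camera axes: x right, y down, z forward; pixel columns grow to the right and rows downward; lengths in m; the calibration is good to about 2 mm. A picture is of the moment at which its call begins.
- bot.job_done(): hands the job in; it is judged then, once.
Trained networks look in a picture, given as the dict that the camera call returned (one of the last four; its "shot" number tells which), for a name from the list of things; names that differ only in an ending like _2 or _b are one class to them, and where a whole thing is asked for, a point or a joint stands for the part that bears it (a point fixed in the world has none). Each returns a list of dicts, best first, with "p" (0 to 1); they miss things now and then, are a little off and sometimes report something else, mostly with a low value. They report only what shows in the picture. A call takes as long as a camera call. They do not tell look-alikes from the thing itself.
- bot.find_in(picture, name): "xyz" ([x, y, z] in m, in the coordinates of the camera as it stood for that picture, good to about 4 mm: the middle of the surface that is visible of it).
- bot.regions_of(picture, name): "mask" (420x560 bool, what is visible of it).
- bot.place_of(picture, name): "xyz" ([x, y, z] in m, in the coordinates of the camera as it stood for that picture, good to about 4 mm: a listed point, or the origin of a listed thing).
The state is a dict: "clock": time; "joint_pos": joint angles; "joint_vel": joint speeds; "tau": joint torques, N m; "eef_pos": TCP position; "tool_rot": TCP orientation; "ft_force": force on the tool from outside, world axes, zero at the start; "ft_torque": the same for the moment, N m; "grip_width": finger opening in m; "grasp_force": force on a finger pad.
Only numpy, scipy, OpenCV 4.12 (cv2) and the standard library are available. Lean on these libraries where they do the work, as an engineer would, in place of code of your own. Each camera call takes 0.05 s, during which the arm holds its last target. There are 200 camera calls.

TASK

On the optical table a sensor carriage rides on a horizontal curved guide rod. Slide it along the rod, turning it with the bend, until its snout points at the middle of the ball-shaped head on the post outside the rail (not at the square block on the other post), then let go and leave it standing there.

Things in the scene. Friction and masses are not known exactly. Their poses are not given: they have to be found in the camera images.
- rail_mid (a point): Fixed level guide rod, steel, 12 mm thick: an arc of radius 200 mm, axis 100 mm above the table, ending at +-61 degrees in clamps (tops 113 mm high). This point: the middle of the arc, on the rod's axis; z up, x level and outwards, so that the arc's centre lies 200 mm along -x. The carriage can go 51 degrees either way, drags 2 to 3 N and stays put..
- carriage_tab (a point): Centre of the grip on the carriage, 150 mm above the table, right above the rod: an upright tab 20 mm thick along the rod, 30 mm across, its top 26 mm above this point; 31 mm below begins the bored bushing (38 mm diameter, 40 mm long) the rod runs through. x: level, outwards from the arc's centre, as the 20 mm thick snout on the bushing points; y: along the rod; z up; turns with the carriage.
- ball_centre (a point): Centre of a 50 mm aluminium ball fixed on a post outside the arc, 100 mm above the table (level with rod and snout), 270 to 330 mm from the arc's centre. Its axes mean nothing. A like post on the other side of the rail's middle has a square block (44 x 44 x 50 mm, top 125 mm above the table); which side has the ball varies. A lens on a post, 122 mm high, is near the arc's centre.
Not all that is in view belongs to the job. What is shaped like the part that bears ball_centre but blue or orange is not meant.

How it is judged:
By the outcome, as a careful person would: the job done as asked, in the order asked, and still so for the second after the job is handed in, with the robot touching nothing.
It also fails if it takes over 35 s, if anything falls off the work surface, if the arm or the gripper's body presses on something with over 40 N, if the wrist force passes 120 N, or if a joint passes its speed limit or range.

## Working session

There is one attempt and no reset: what is moved stays moved. The work goes in short steps, Python scripts to look and compute and a tool call to move; the robot and the scene stay as the last step left them, time stands still between calls to the robot, and variables do not carry over. Pictures are saved under pics/ and viewed, at most 10 in all, crops included, and the job is handed in when it is done.

Besides the shell and the picture viewer there is one more tool, called as a command line: name --argument value ..., lists and objects as JSON in quotes. carry_out: Moves the arm, as the interface text tells. Its arguments: {"type":"object","properties":{"increments":{"type":"array","items":{"type":"number"}}},"required":["increments"]}

```bash
mkdir -p pics; cat > h.py <<'E'
import numpy as np, cv2
from scipy.spatial.transform import Rotation as R
from workcell import bot
def att(p):
    a=np.array(p["attitude"],float)
    return a if a.shape==(3,3) else R.from_quat(a).as_matrix()
def w(p,xyz): return att(p)@np.array(xyz)+np.array(p["eye"])
def cloud(p):
    z=p["range_z"]; K=np.array(p["mtx"]); v,u=np.mgrid[:420,:560]
    c=np.stack([(u-K[0,2])/K[0,0]*z,(v-K[1,2])/K[1,1]*z,z],-1)
    return c@att(p).T+np.array(p["eye"])
def px(p,x):
    c=att(p).T@(np.array(x)-np.array(p["eye"])); q=np.array(p["mtx"])@c; return (q[:2]/q[2]).round().astype(int)
E
python3 - <<'E'
from h import *
ims=[]
for n in("top","side"):
    p=bot.camera(n); cv2.imwrite(f"pics/{n}1.png",p["pixels"]); print(n,p["eye"],p["attitude"])
    for t in("rail_mid","carriage_tab","ball_centre"):
        for d in bot.place_of(p,t)[:4]: x=w(p,d["xyz"]); print(n,t,round(d["p"],2),x.round(3),px(p,x))
o=bot.get_obs(); print(o)
E
```

```text
top [0.54326183 0.00957556 0.99864357] [ 0.71395921 -0.69858709  0.03326988 -0.03363676]
top rail_mid 0.89 [0.523 0.076 0.102] [229 265]
top carriage_tab 0.83 [0.528 0.056 0.144] [239 263]
top ball_centre 0.93 [ 0.619 -0.082  0.101] [325 209]
top ball_centre 0.72 [ 0.595 -0.179  0.098] [383 224]
top ball_centre 0.68 [0.626 0.019 0.106] [265 203]
top ball_centre 0.66 [ 0.716 -0.076  0.099] [322 152]
side [0.60533224 0.57831196 0.50997657] [-0.03171363  0.88750963 -0.45960622  0.0091117 ]
side rail_mid 0.86 [0.524 0.073 0.1  ] [338 234]
side carriage_tab 0.72 [0.53  0.06  0.151] [338 205]
side ball_centre 0.94 [ 0.715 -0.08   0.106] [236 178]
side ball_centre 0.87 [ 0.594 -0.184  0.1  ] [298 158]
side ball_centre 0.75 [0.631 0.017 0.098] [276 212]
side ball_centre 0.56 [ 0.616 -0.08   0.1  ] [286 183]
{'clock': 0.4, 'joint_pos': array([1.16999122e+00, 2.40744468e-01, 4.84212524e-03, 1.33521393e+00,
       4.44081145e-07, 1.57079956e+00]), 'joint_vel': array([ 6.92522177e-04, -3.54264950e-03,  1.84910122e-03,  2.18007331e-05,
       -2.05080535e-03,  7.09166026e-04]), 'tau': array([-1.59958936e-04, -3.71782529e+01,  2.52330333e+01,  5.35347834e-03,
        1.11116628e-05,  6.00287393e-07]), 'eef_pos': array([0.19504671, 0.46029565, 0.23117387]), 'tool_rot': array([ 1.99065429e-01,  9.79986188e-01, -1.56728996e-04, -3.20625411e-05]), 'ft_force': array([-0.44206029,  0.30608839, -0.30536656]), 'ft_torque': array([ 0.00511231, -0.04763003, -0.02420454]), 'grasp_force': 0.0, 'grip_width': 0.0855919916508736}
```

View pics/top1.png

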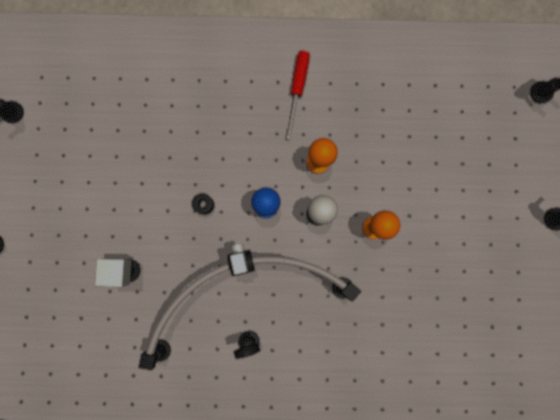

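View pics/side1.png

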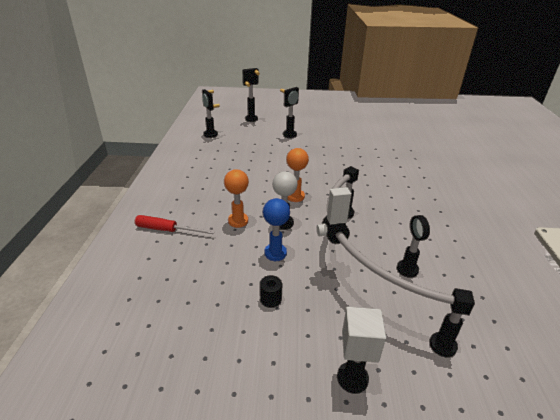

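The top view shows the balls: grey (322,210), blue (265,202), orange (322,152) and orange (385,225). There is a square block at (112,272), the carriage is at (240,262), and the rod runs between clamps at (148,360) and (348,290). The grey ball fits, because blue and orange are excluded. I'll confirm it in a crop and fit the geometry.

```bash
python3 - <<'E'
from h import *
from scipy.optimize import least_squares as ls
rods=[];balls=[];tabs=[]
for n in("top","side"):
    p=bot.camera(n); P=cloud(p)
    if n=="top": cv2.imwrite("pics/crop.png",cv2.resize(p["pixels"][130:310,200:420],None,fx=3.4,fy=3.3,interpolation=cv2.INTER_CUBIC))
    ok=p["range_z"]>0
    c0=np.array([.33,.11])
    # rod: coarse prior
    def rod(c):
        d=np.hypot(P[...,0]-c[0],P[...,1]-c[1]); return P[ok&(abs(d-.2)<.03)&(abs(P[...,2]-.1)<.012)&(np.hypot(P[...,0]-.527,P[...,1]-.057)>.04)]
    c=None
    # RANSAC circle R=.2
    Q=P[ok&(abs(P[...,2]-.102)<.008)&(P[...,0]>.2)&(P[...,0]<.6)&(abs(P[...,1]-.08)<.3)]
    rng=np.random.default_rng(0);best=0
    for _ in range(3000):
        cc=np.array([.33,.09])+rng.uniform(-.06,.06,2); k=(abs(np.hypot(*(Q[:,:2]-cc).T)-.2)<.008).sum()
        if k>best: best,c=k,cc
    for _ in range(5):
        S=Q[abs(np.hypot(*(Q[:,:2]-c).T)-.2)<.009]
        c=ls(lambda c:np.hypot(*(S[:,:2]-c).T)-.2,c,loss="soft_l1",f_scale=.002).x
    a=np.degrees(np.arctan2(*(S[:,:2]-c).T[::-1])); print(n,"centre",c.round(4),len(S),np.percentile(a,[0.5,99.5]).round(1),"free R",(np.hypot(*(S[:,:2]-c).T)).mean().round(4))
    B=P[ok&(np.hypot(P[...,0]-.617,P[...,1]+.08)<.03)&(P[...,2]>.085)]
    b=ls(lambda x:np.linalg.norm(B-x,axis=1)-.025,[.617,-.08,.1],loss="soft_l1",f_scale=.002).x; print("ball",b.round(4),len(B))
    T=P[ok&(np.hypot(P[...,0]-.527,P[...,1]-.057)<.035)&(P[...,2]>.168)]
    print("tab",T.mean(0).round(4),len(T)); 
    if len(T)>8: print(cv2.minAreaRect((T[:,:2]*1000).astype(np.float32)))
    v=b[:2]-c; print("target deg",np.degrees(np.arctan2(v[1],v[0])).round(2),np.linalg.norm(v).round(3)); t=T.mean(0)[:2]-c; print("carr deg",np.degrees(np.arctan2(t[1],t[0])).round(2),np.linalg.norm(t).round(4))
    for C in P[ok&(P[...,2]>.09)&(P[...,2]<.12)][:0]:pass
E
```

```text
top centre [0.333  0.0059] 1665 [-42.9  79.3] free R 0.2
ball [ 0.6181 -0.078   0.0986] 693
tab [0.5269 0.0563 0.1747] 263
((526.783935546875, 56.57991409301758), (29.853294372558594, 20.04058074951172), 14.582921028137207)
target deg -16.4 0.297
carr deg 14.56 0.2004
side centre [0.3333 0.0127] 1506 [-43.7  82.9] free R 0.2
ball [ 0.6193 -0.0783  0.0992] 482
tab [0.5287 0.0606 0.1739] 200
((528.1990356445312, 57.535160064697266), (29.905038833618164, 20.96441650390625), 15.117027282714844)
target deg -17.66 0.3
carr deg 13.77 0.2012
```

View pics/crop.png

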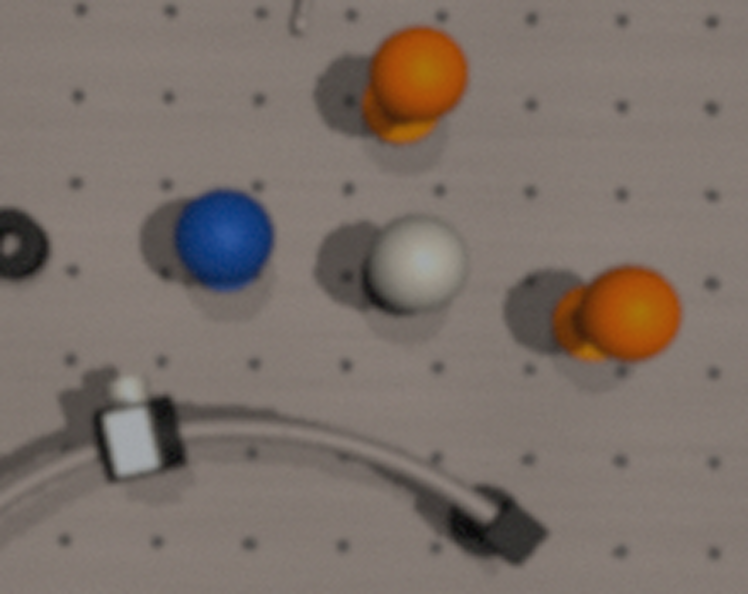

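The crop confirms it: the pale grey ball at (417,262) in the crop is the aluminium one, and its neighbours are blue and orange. The carriage snout points outward at (128,388). I'll move to hover above the carriage.

carry_out --increments '[8.5,-4.63,-2.42,0,0,8.5,-4.63,-2.42,0,0,8.5,-4.63,-2.42,0,0,8.5,-4.63,-2.42,0,0,8.5,-4.63,-2.42,0,0]'

```text
clock: 1.12
eef_pos: [0.362, 0.2574, 0.2316]
tool_rot: [0.199, 0.98, 0.0, 0.0]
ft_force: [0.6, 0.9, -0.0]
grip_width: 0.0849
grasp_force: 0.0
```

carry_out --increments '[8.5,-4.63,-2.42,0,0,8.5,-4.63,-2.42,0,0,8.5,-4.63,-2.42,0,0,8.5,-4.63,-2.42,0,0,8.5,-4.63,-2.42,0,0]'

```text
clock: 1.75
eef_pos: [0.528, 0.0554, 0.2315]
tool_rot: [0.199, 0.98, 0.0, 0.0]
ft_force: [-0.1, 0.5, 0.1]
grip_width: 0.085
grasp_force: 0.0
```

carry_out --increments '[8.5,0,0,0,-0.131,8.5,0,0,0,-0.131,8.5,0,0,0,-0.131,8.5,0,0,0,-0.131,8.5,0,0,0,-0.131]'

```text
clock: 2.38
eef_pos: [0.527, 0.0569, 0.2313]
tool_rot: [-0.129, 0.992, 0.0, 0.0]
ft_force: [-0.8, 0.3, -0.4]
grip_width: 0.0849
grasp_force: 0.0
```

carry_out --increments '[8.5,0,0,0,0,8.5,0,0,0,0,8.5,0,0,0,0,8.5,0,0,0,0,8.5,0,0,0,0]'

```text
clock: 3.0
eef_pos: [0.527, 0.0569, 0.2313]
tool_rot: [-0.127, 0.992, 0.0, 0.0]
ft_force: [0.4, -0.7, 0.1]
grip_width: 0.0852
grasp_force: 0.0
```

```bash
python3 - <<'E'
from h import *
p=bot.camera("wrist"); cv2.imwrite("pics/w1.png",p["pixels"]); P=cloud(p); ok=p["range_z"]>0
T=P[ok&(np.hypot(P[...,0]-.527,P[...,1]-.057)<.03)&(P[...,2]>.168)&(P[...,2]<.182)]
print(len(T),T.mean(0) if len(T) else 0, cv2.minAreaRect((T[:,:2]*1000).astype(np.float32)) if len(T)>8 else 0)
for t in("carriage_tab","ball_centre"):
    for d in bot.place_of(p,t)[:4]: x=w(p,d["xyz"]); print(t,round(d["p"],2),x.round(4),px(p,x))
E
```

```text
1144 [0.52794079 0.05582607 0.17573136] ((528.9588623046875, 56.12708282470703), (29.965681076049805, 19.974180221557617), 14.26279354095459)
carriage_tab 0.73 [0.5268 0.0595 0.1527] [279 214]
ball_centre 0.96 [0.63   0.0163 0.0966] [214 279]
ball_centre 0.91 [ 0.5948 -0.1829  0.1042] [ 16 205]
ball_centre 0.67 [ 0.6189 -0.0852  0.0958] [120 247]
```

View pics/w1.png

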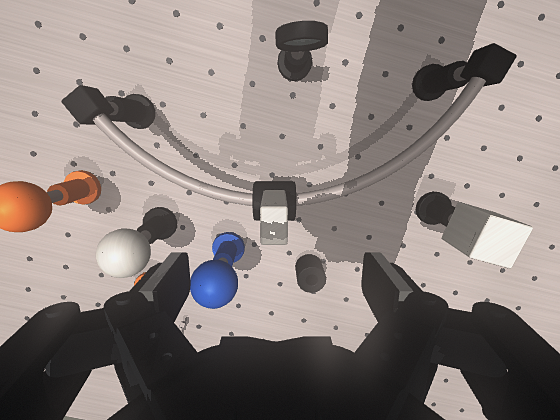

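The wrist view shows the tab (275,215) centred between the fingers, the grey ball at (123,252) and the whole rod. I'll fit all of them in this one camera.

```bash
cat > fit.py <<'E'
from h import *
from scipy.optimize import least_squares as ls
def fit(n,tab=(.527,.057),c=(.333,.007)):
    p=bot.camera(n); P=cloud(p); ok=p["range_z"]>0; e=np.array(p["eye"]); c=np.array(c)
    for _ in range(6):
        d=np.hypot(P[...,0]-c[0],P[...,1]-c[1]); a=np.degrees(np.arctan2(P[...,1]-c[1],P[...,0]-c[0]))
        m=ok&(abs(d-.2)<.012)&(abs(P[...,2]-.1)<.012)&(a>-36)&(a<74)&(np.hypot(P[...,0]-tab[0],P[...,1]-tab[1])>.035)
        S=P[m]
        def f(x):   # distance to torus surface, r=6mm
            D=np.hypot(S[:,0]-x[0],S[:,1]-x[1])-.2; return np.hypot(D,S[:,2]-x[2])-.006
        x=ls(f,[*c,.1],loss="soft_l1",f_scale=.0015).x; c=x[:2]
    B=P[ok&(np.hypot(P[...,0]-.619,P[...,1]+.08)<.032)&(P[...,2]>.085)]
    b=ls(lambda x:np.linalg.norm(B-x,axis=1)-.025,[.618,-.08,.1],loss="soft_l1",f_scale=.0015).x
    T=P[ok&(np.hypot(P[...,0]-tab[0],P[...,1]-tab[1])<.03)&(P[...,2]>.171)&(P[...,2]<.182)]
    v=b[:2]-c
    print(n,"c",x.round(4),len(S),"res",np.abs(f(x)).mean().round(5),"ball",b.round(4),"target",np.degrees(np.arctan2(v[1],v[0])).round(2),np.linalg.norm(v).round(4))
    if len(T)>20:
        r=cv2.minAreaRect((T[:,:2]*1e4).astype(np.float32)); t=np.array(r[0])/1e4-c; print("tab",r,"deg",np.degrees(np.arctan2(t[1],t[0])).round(2),np.linalg.norm(t).round(4))
E
python3 -c "
from fit import *
for n in('wrist','top','side'): fit(n)"
```

```text
wrist c [0.3358 0.0059 0.1002] 4594 res 0.00047 ball [ 0.621  -0.0786  0.1004] target -16.5 0.2975
tab ((5289.39794921875, 561.7999267578125), (299.33746337890625, 199.72573852539062), 13.9918212890625) deg 14.6 0.1996
top c [0.333  0.0062 0.099 ] 429 res 0.00098 ball [ 0.6182 -0.0782  0.0986] target -16.49 0.2974
side c [0.3342 0.0065 0.0997] 1078 res 0.00062 ball [ 0.6192 -0.0784  0.0991] target -16.59 0.2974
tab ((5280.36083984375, 572.379150390625), (305.4945373535156, 214.3263397216797), 15.933449745178223) deg 14.65 0.2004
```

carry_out --increments '[8.5,0,0,2,0,8.5,0,0,2,0,8.5,0,0,2,0,8.5,0,0,2,0,8.5,0,0,1.9,0]'

```text
clock: 3.92
eef_pos: [0.527, 0.0569, 0.1317]
tool_rot: [-0.127, 0.992, -0.0, 0.0]
ft_force: [-0.1, -0.1, 0.1]
grip_width: 0.0851
grasp_force: 0.0
```

carry_out --increments '[1.5,0,0,0,0,1.5,0,0,0,0,1.5,0,0,0,0,1.5,0,0,0,0,1.5,0,0,0,0]'

```text
clock: 4.55
eef_pos: [0.5278, 0.0568, 0.1334]
tool_rot: [-0.127, 0.992, -0.0, 0.001]
ft_force: [-1.3, -1.2, 4.7]
grip_width: 0.0196
grasp_force: 58.8
```

Grasped. Target is at -16.5°, the carriage at 14.6°, so it must turn -31.1° in 10 rows of 3.11°.

carry_out --increments '[1.5,0.03,-1.085,0,0.0543,1.5,0.03,-1.085,0,0.0543,1.5,0.03,-1.085,0,0.0543,1.5,0.03,-1.085,0,0.0543,1.5,0.03,-1.085,0,0.0543]'

```text
clock: 5.18
eef_pos: [0.5344, 0.0031, 0.1334]
tool_rot: [0.009, 1.0, 0.0, 0.001]
ft_force: [-0.4, 0.9, 5.1]
grip_width: 0.0195
grasp_force: 59.1
```

carry_out --increments '[1.5,0.03,-1.085,0,0.0543,1.5,0.03,-1.085,0,0.0543,1.5,0.03,-1.085,0,0.0543,1.5,0.03,-1.085,0,0.0543,1.5,0.03,-1.085,0,0.0543]'

```text
clock: 5.8
eef_pos: [0.5264, -0.0506, 0.1334]
tool_rot: [0.145, 0.989, 0.0, 0.002]
ft_force: [2.1, 1.7, 5.7]
grip_width: 0.0197
grasp_force: 59.1
```

carry_out --increments '[1.5,0,0,0,0,1.5,0,0,0,0,1.5,0,0,0,0,1.5,0,0,0,0,1.5,0,0,0,0]'

```text
clock: 6.42
eef_pos: [0.5261, -0.0514, 0.1334]
tool_rot: [0.145, 0.989, -0.001, 0.002]
ft_force: [0.6, -1.6, 5.6]
grip_width: 0.0194
grasp_force: 59.1
```

```bash
python3 -c "
from fit import *
o=bot.get_obs();e=o['eef_pos'];print(e,o['tool_rot'],o['ft_force'])
for n in('wrist','top','side'): fit(n,(.526,-.051))"
```

```text
[ 0.52612835 -0.05140688  0.13344877] [ 1.45136762e-01  9.89410252e-01 -5.64881003e-04  1.53462442e-03] [ 0.60012234 -1.61940306  5.55795914]
wrist c [0.3356 0.0061 0.1002] 6457 res 0.00044 ball [ 0.6211 -0.0786  0.1015] target -16.52 0.2978
tab ((5266.63916015625, -512.6114501953125), (586.2484741210938, 306.00396728515625), 72.01286315917969) deg -16.71 0.1995
top c [0.3331 0.0061 0.0993] 1122 res 0.00095 ball [ 0.6183 -0.0779  0.0985] target -16.43 0.2973
side c [0.3342 0.0066 0.0996] 1288 res 0.00059 ball [ 0.6193 -0.0784  0.0992] target -16.59 0.2975
tab ((5144.703125, -444.7113037109375), (397.13568115234375, 50.66261672973633), 78.53131866455078) deg -15.81 0.1874
```

The carriage is at about -16.6°, with the target at -16.5°. I'll release it, lift off and check.

carry_out --increments '[4,0,0,0,0,6,0,0,0,0,8,0,0,0,0,8.5,0,0,0,0,8.5,0,0,0,0]'

```text
clock: 7.2
eef_pos: [0.525, -0.0502, 0.1322]
tool_rot: [0.144, 0.99, 0.0, -0.0]
ft_force: [-0.1, -0.8, -0.2]
grip_width: 0.0851
grasp_force: 0.0
```

carry_out --increments '[8.5,0,0,-1,0,8.5,0,0,-2.5,0,8.5,0,0,-3,0,8.5,0,0,-3,0,8.5,0,0,-1.5,0]'

```text
clock: 7.82
eef_pos: [0.526, -0.0504, 0.2448]
tool_rot: [0.144, 0.99, 0.0, 0.002]
ft_force: [0.0, 0.1, -0.1]
grip_width: 0.0848
grasp_force: 0.0
```

carry_out --increments '[8.5,0,0,0,0,8.5,0,0,0,0,8.5,0,0,0,0,8.5,0,0,0,0,8.5,0,0,0,0]'

```text
clock: 8.45
eef_pos: [0.5249, -0.0503, 0.2419]
tool_rot: [0.144, 0.99, -0.0, -0.0]
ft_force: [-0.5, -1.0, -0.2]
grip_width: 0.085
grasp_force: 0.0
```

```bash
python3 -c "
from fit import *
for n in('wrist','side'): fit(n,(.526,-.051))
p=bot.camera('wrist'); cv2.imwrite('pics/w2.png',p['pixels'])"
```

```text
wrist c [0.3357 0.0058 0.1001] 4318 res 0.0005 ball [ 0.621  -0.0786  0.1002] target -16.48 0.2975
tab ((5271.63037109375, -510.22900390625), (193.18472290039062, 301.3067626953125), 72.9290542602539) deg -16.54 0.1997
side c [0.3342 0.0065 0.0996] 1277 res 0.00059 ball [ 0.6193 -0.0785  0.0992] target -16.6 0.2975
tab ((5256.275390625, -503.2288818359375), (224.81304931640625, 292.9933776855469), 74.77056884765625) deg -16.53 0.1996
```

View pics/w2.png

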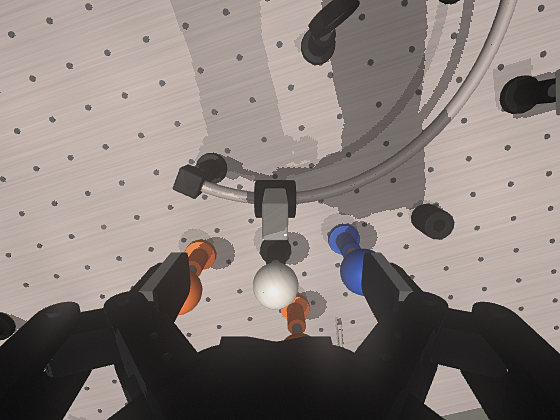

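The wrist view shows the carriage (275,205) lined up with the grey ball (276,286). The measured error is about 0.1°, and the gripper is clear.

```bash
python3 -c "
from workcell import bot
print(bot.job_done())"
```

```text
the job is handed in; nothing more can be done
None
```

The carriage's snout points at the middle of the grey aluminium ball, within about 0.1° by the camera measurements; the arm let go and is clear of it, and the job was handed in at about 9 s (no verdict came back).

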